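# Show a die wear plate to the inspection camera

### The job

Draw the biggest of the four bronze wear plates (the one both tall and wide) straight up out of the slotted rack by its top edge and hold it up in the air to the inspection camera: plugged face squarely towards the tilted lens, the middle of that face on the lens axis and 150 mm in front of the lens, top edge uppermost and level. The job finishes with the gripper still holding the plate there, motionless and touching nothing else, so do not put it down or let go. Leave the other plates standing in their slots, do not bump the camera or its stand, and leave the other parts on the bench where they are.

Things in the scene. Friction and masses are not known exactly. Their poses are not given: they have to be found in the camera images.
- big_plate: the biggest bronze wear plate, 10 mm thick (x), 75 mm wide (y), 100 mm tall (z), about 0.65 kg, with dark round graphite plugs on one broad face (+x) and the other face plain but for two screw holes; stands in a rack slot; origin: centre of its underside, x towards its plugged face, y across its width, z up
- big_plate_face (a point): centre of the big plate's plugged face (5 mm in front of the plate's mid-plane, 50 mm above its underside); axes as the plate's
- narrow_plate: narrow bronze wear plate 10 x 48 x 100 mm, to be left alone; stands in a rack slot; origin: centre of its underside, x towards its plugged face, y across its width, z up
- low_plate: low bronze wear plate 10 x 75 x 70 mm, to be left alone; stands in a rack slot; origin: centre of its underside, x towards its plugged face, y across its width, z up
- small_plate: small bronze wear plate 10 x 48 x 70 mm, to be left alone; stands in a rack slot; origin: centre of its underside, x towards its plugged face, y across its width, z up
- rack: slotted rack fixed to the bench: base 212 (x) x 84 (y) x 8 mm, two black comb bars along x (y = -16, +16 mm, 12 mm thick), tops 50 mm above the bench. Four 13 mm slots across them at x = -78, -26, 26, 78 mm hold one plate each, in any order, undersides 8 mm above the bench (42 mm deep in the slot), all plugged faces to the rack's +x. Origin: centre of the base's underside
- lens (a point): middle of the lens's front rim on the inspection camera, inside a 72 mm black ring light. Lens looks along -x of this frame, y is level, z up: a plate shown squarely with its plugged face to the lens has its axes parallel to these. Looks down by 12 to 32 degrees, 0.21 to 0.30 m above the bench. The 50 mm camera body reaches 119 mm back from here, in a 72 mm wide fork
- stand: camera stand fixed to the bench: base plate 200 (x) x 130 (y) x 12 mm with an upright 25 mm column, 412 mm tall, at x = 140 mm; the camera is carried on the column and looks towards the stand's -x, its lens roughly above the origin. Origin: on the bench, at the middle of the base plate's front edge; z up
- eye_bolt: steel lifting eye bolt lying flat, ring 65 mm across, 18 mm high, shank along -x reaching 70 mm from the centre, origin under the ring's centre; leave alone
- locating_ring: dark steel locating ring lying flat, 96 mm across with a 48 mm bore, 16 mm high, origin under its centre; leave alone
- bushing: steel flanged bushing standing on its 52 mm flange, 45 mm high, origin under its centre; leave alone
- spring_pin: steel spring guide pin standing on a 60 mm round plastic washer, 91 mm high, origin under its centre; leave alone
- hex_key: dark steel hexagon key lying flat, long leg 135 mm along x, short leg 35 mm to +y at its +x end, 8 mm thick, origin on the bench under the long leg's middle; leave alone
Things that resemble listed ones, but are neither listed nor needed, are in the scene too. Leave any pink look-alike of the big_plate alone.

How it is judged (in metres and radians):
On the way:
1. the big plate, held in the fingers and upright, is drawn up clear of the comb bars, still above its rack (z of big_plate in the frame of rack above 0.055 m and angle between big_plate's own z axis and vertical below 0.2 rad and contact force between big_plate and the fingers above 2 N and horizontal distance between big_plate and rack below 0.16 m), for 0.1 s.
At the end, for the whole second after the job is handed in: Big plate held still, touching nothing else: middle of its plugged face 150 +-12 mm from the lens rim and within 12 mm of its axis (sideways, height), facing it square and level within 7 degrees, top edge up; other plates in their slots (moved < 15 mm), other parts moved < 30 mm (x of big_plate_face in the frame of lens between -0.162 and -0.138 m and y of big_plate_face in the frame of lens between -0.012 and 0.012 m and z of big_plate_face in the frame of lens between -0.012 and 0.012 m and x of lens in the frame of big_plate_face above 0.1 m and angle between the x axis of big_plate and the x axis of lens, either way round below 0.12 rad and angle between the y axis of big_plate and the y axis of lens, either way round below 0.12 rad and angle between big_plate's own z axis and vertical below 1 rad and height (world z) of big_plate above 0.08 m and contact force between big_plate and the fingers above 2 N and contact force between big_plate and rack below 0.1 N and contact force between big_plate and stand below 0.1 N and linear speed of big_plate below 0.02 m/s and angular speed of big_plate below 0.15 rad/s and distance of each of narrow_plate, low_plate, small_plate from where it was at the start of the episode below 0.015 m and angle between each of narrow_plate, low_plate, small_plate's own z axis and vertical below 0.2 rad and contact force between big_plate and narrow_plate below 0.1 N and contact force between big_plate and low_plate below 0.1 N and contact force between big_plate and small_plate below 0.1 N and distance of each of eye_bolt, locating_ring, bushing, spring_pin, hex_key from where it was at the start of the episode below 0.03 m); the arm keeps its last pose, push and grip.
It fails at once if the camera or its stand is bumped (over 2 N) (contact force between stand and the fingers above 2 N or contact force between stand and the arm above 2 N or contact force between stand and big_plate above 2 N).
It fails at once if another plate is pulled up out of its slot or knocked over (z of any of narrow_plate, low_plate, small_plate in the frame of rack above 0.03 m or angle between any of narrow_plate, low_plate, small_plate's own z axis and vertical above 0.3 rad).
It also fails if it takes over 38 s, if anything falls off the work surface, if the arm or the gripper's body presses on something with over 40 N, if the wrist force passes 120 N, or if a joint passes its speed limit or range.

### The arm

A 6-joint arm with a two-finger parallel gripper is mounted at the origin on the work surface. World frame = base frame: x ahead of the robot, y to its left, z up, the work surface at z = 0. Lengths are in m, angles in degrees, forces in N, time in s.
With the tool pointing down it reaches from about 0.35 to 0.875 m from the base axis. Payload 15.5 kg.
Tool frame: the origin (TCP) lies midway between the tips of the shut fingers; the grasp point (between the pads) lies 19 mm behind it (grasp_offset is the distance from the TCP to the grasp point, in m); z points along the fingers, y is the line along which they close (so a half turn about z gives the same grasp; the last joint's range is limited). The gripper opens to 85 mm and grips with 20 to 120 N. Pads are 22 mm wide; open, the fingers measure 114 mm over their backs; the gripper's body (76 mm by 85 mm) begins 54 mm behind the grasp point. The pads swing forward as they close: fully open they stand 13 mm farther back than shut.
Start: joints at [-78.008, 28.281, 77.091, -0, 74.628, -5.472], TCP at [0.188, -0.596, 0.231] pointing down, gripper open.
Joint ranges: [-166.48, 166.48], [-47.26, 123.95], [12.59, 153.08], [-70.14, 250.14], [6.76, 159.57], [-176.63, 176.63]. Speed limits (degrees/s): [108.29, 108.29, 147.25, 172.46, 172.46, 172.46].

### API

Orientations are given as a 3x3 rotation matrix whose columns are the frame's x, y, z axes.
In Python, from plant import * gives the robot as it stands. The module is installed in compiled form; this text tells all that it offers.
- The arm moves only by the shell command python3 -m jog 'ROWS' [FORCE]. ROWS is a JSON list of rows, 1 to 5 of them, each of 7 numbers: a rotation vector rx, ry, rz in degrees, then dx, dy, dz in m, then the opening from 0.0 (shut) to 1.0 (fully open); each row is the pose to reach, as a shift and turn from the pose commanded when the command began, along the tool's axes at that moment; what a row does not reach only later rows make up. A row lasts 1/12 s, in which the tool goes at most 0.0417 m and 7.16 degrees, less where a joint would pass 70% of its speed; a pose out of reach is approached as far as the arm can. The fingers move at their own pace and stop on an object; FORCE is the grip in N (left out, the last holds). Time passes only in rows, so rows that do not move let the fingers close. It prints the time, the measured TCP pose, the force, the opening and the grip force at its end.
- state(): the state, without advancing time (a new reading comes with each control period).
- camera(name): name is "side" or "top"; returns (picture, depth): 420x560x3 uint8, red, green, blue; 420x560 float32, m along the optical axis (not along the pixel's ray), 0 where there is no reading.
- camera_model(name): a dict with "intrinsics" (3x3 intrinsics, pixels), "rvec" (rotation vector, rad) and "tvec" (3), from world to camera coordinates, as OpenCV has them. Camera axes: x right, y down, z forward; pixel columns grow to the right and rows downward; lengths in m; the calibration is good to about 2 mm. A picture is of the moment at which its call begins. camera_model takes no time and is no camera call.
- job_done(): hands the job in; it is judged then, once.
The state is a dict: "time_s": time; "joint_positions": joint angles; "qvel": joint speeds; "effort": joint torques, N m; "tool_pos": TCP position; "tcp_rot": TCP orientation; "force": force on the tool from outside, world axes, zero at the start; "torque": the same for the moment, N m; "opening": opening from 0.0 (shut) to 1.0 (fully open); "gripper_force": force on a finger pad.
Only numpy, scipy, OpenCV 4.12 (cv2) and the standard library are available. Lean on these libraries where they do the work, as an engineer would, in place of code of your own. Each camera call takes 0.05 s, during which the arm holds its last target. There are 200 camera calls.

## Working session

There is one attempt and no reset: what is moved stays moved. The work goes in short steps, Python scripts to look and compute and a shell command to move; the robot and the scene stay as the last step left them, time stands still between calls to the robot, and variables do not carry over. Pictures are saved under pics/ and viewed, at most 10 in all, crops included, and the job is handed in when it is done.

```bash
mkdir -p pics; cat > h.py <<'E'
from plant import *
import numpy as np, cv2
def cam(n):
    m=camera_model(n);K=np.array(m["intrinsics"]);R=cv2.Rodrigues(np.array(m["rvec"],float))[0];t=np.array(m["tvec"],float).ravel()
    return K,R,t
def cloud(n,d):
    K,R,t=cam(n);v,u=np.mgrid[:420,:560]
    p=np.stack([(u-K[0,2])/K[0,0]*d,(v-K[1,2])/K[1,1]*d,d],-1)
    return (p-t)@R
E
python3 - <<'E'
from h import *
for n in("side","top"):
    p,d=camera(n);cv2.imwrite(f"pics/{n}0.png",p[:,:,::-1]);np.savez(f"{n}0.npz",p=p,d=d)
    K,R,t=cam(n);print(n,-R.T@t,R[2],K[0,0])
s=state();print(s["time_s"],s["tcp_rot"],s["opening"])
E
```

```text
side [0.1677301  0.77182025 0.68384559] [ 0.39640975 -0.73645004 -0.5481794 ] 457.7492580126701
top [0.38201449 0.07789966 1.28119798] [ 0.15100432 -0.01594118 -0.98840456] 466.4436814874055
0.1 [[ 9.53898185e-01  3.00130292e-01 -2.46259883e-04]
 [ 3.00130379e-01 -9.53897571e-01  1.08626651e-03]
 [ 9.11147802e-05 -1.11009772e-03 -9.99999380e-01]] 1.0012818138614181
```

View pics/side0.png

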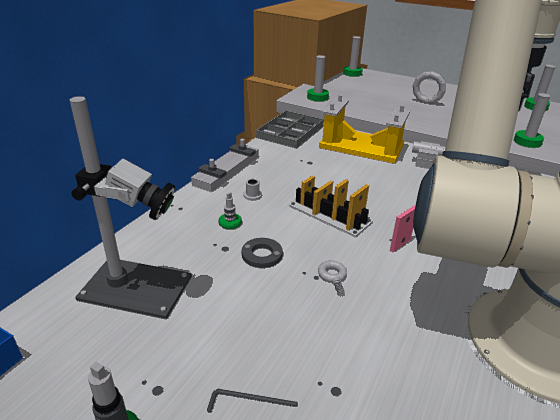

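View pics/top0.png

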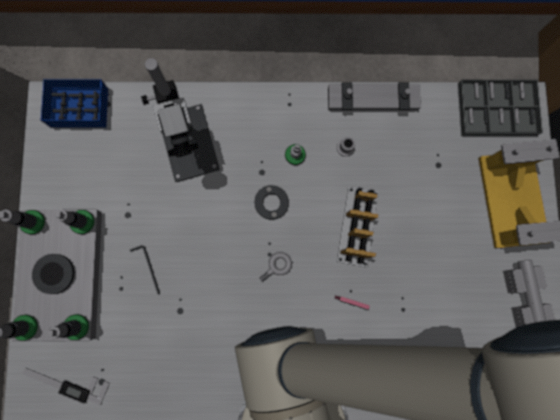

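```bash
python3 - <<'E'
from h import *
S=np.load("side0.npz");T=np.load("top0.npz")
a=cv2.resize(S["p"][165:245,280:430],None,fx=5,fy=5,interpolation=2)[:,:,::-1]
b=cv2.resize(S["p"][150:235,60:190],None,fx=5,fy=5,interpolation=2)[:,:400,::-1]
b=cv2.resize(S["p"][155:225,70:180],(550,350),interpolation=2)[:,:,::-1]
c=np.zeros((600,800,3),np.uint8);c[:240,:450]=cv2.resize(a,(450,240));c[250:600,:550]=b
t=cv2.resize(T["p"][180:272,330:390],None,fx=4,fy=4,interpolation=2)[:,:,::-1];c[:240,460:460+156]=cv2.resize(t,(156,240));c[250:600,560:800]=cv2.resize(T["p"][55:185,130:219],(240,350),interpolation=2)[:,:,::-1]
cv2.imwrite("pics/c.png",c)
for n,D in(("side",S),("top",T)):
    P=cloud(n,D["d"]);h=cv2.cvtColor(D["p"],cv2.COLOR_RGB2HSV)
    m=(h[...,0]>10)&(h[...,0]<28)&(h[...,1]>110)&(P[...,0]>.3)&(P[...,0]<.75)&(P[...,1]>-.25)&(P[...,1]<.1)&(P[...,2]>.05)&(P[...,2]<.14)&(D["d"]>0)
    k,L,st,_=cv2.connectedComponentsWithStats(m.astype(np.uint8))
    for i in range(1,k):
        if st[i,4]<15: continue
        q=P[L==i];zt=np.percentile(q[:,2],95)
        w=q[q[:,2]>zt-.006];r=cv2.minAreaRect((w[:,:2]*1000).astype(np.float32))
        print(n,st[i],"ztop %.3f"%zt,np.round(r[0],1),np.round(r[1],1),round(r[2],1))
    # camera head
    m=(P[...,2]>.15)&(P[...,2]<.42)&(P[...,0]>.35)&(P[...,1]>.15)&(P[...,1]<.6)&(D["d"]>0)
    q=P[m];print(n,len(q),q.min(0),q.max(0))
    # stand base
    m=(abs(P[...,2]-.012)<.005)&(D["p"].max(2)<90)&(P[...,0]>.35)&(P[...,0]<.9)&(P[...,1]>.15)&(P[...,1]<.6)
    k,L,st,_=cv2.connectedComponentsWithStats(m.astype(np.uint8));i=1+st[1:,4].argmax();q=P[L==i];r=cv2.minAreaRect((q[:,:2]*1000).astype(np.float32));print("base",r,np.round(cv2.boxPoints(r)))
    #rack
    m=(P[...,2]>.004)&(P[...,2]<.2)&(P[...,0]>.35)&(P[...,0]<.7)&(P[...,1]>-.25)&(P[...,1]<.0)&(D["d"]>0)
    k,L,st,_=cv2.connectedComponentsWithStats(m.astype(np.uint8));i=1+st[1:,4].argmax();q=P[L==i];r=cv2.minAreaRect((q[:,:2]*1000).astype(np.float32));print("rack",r,np.round(cv2.boxPoints(r)))
E
```

```text
side [301 176  14  16 124] ztop 0.077 [ 600.4 -197.8] [49.9 13. ] 76.3
side [333 179  15  28 254] ztop 0.106 [ 497.5 -177.5] [50.3 12.1] 80.5
side [313 181  20  20 192] ztop 0.077 [ 548.5 -184.9] [75.1 12. ] 80.6
side [348 184  21  32 378] ztop 0.107 [ 446.9 -167.4] [77.4 11.6] 79.5
side 5532 [0.51841815 0.22985425 0.15002234] [0.822737   0.56948512 0.41091792]
base ((762.4916381835938, 286.99176025390625), (201.03433227539062, 133.44288635253906), 15.743656158447266) [[648. 324.]
 [684. 195.]
 [877. 250.]
 [841. 378.]]
rack ((523.8657836914062, -178.3991241455078), (87.5757827758789, 214.46615600585938), 81.67253112792969) [[ 411. -206.]
 [ 624. -237.]
 [ 636. -151.]
 [ 424. -120.]]
top [357 190  20   9 113] ztop 0.081 [ 600.1 -197.8] [45.3 10.2] 81.9
top [347 209  30  10 155] ztop 0.082 [ 549.8 -184.5] [68.8 10.7] 78.0
top [350 228  23  10 130] ztop 0.111 [ 499.1 -175.6] [45.9 10.3] 79.1
top [342 247  33  11 164] ztop 0.111 [ 448.2 -166.6] [71.4 10.1] 79.7
top 2533 [0.52126153 0.22767584 0.15054384] [0.8294166  0.56756159 0.41643046]
base ((764.1088256835938, 286.36151123046875), (201.2674102783203, 127.56104278564453), 15.747685432434082) [[650. 320.]
 [685. 198.]
 [878. 252.]
 [844. 375.]]
rack ((522.6869506835938, -183.8475341796875), (103.97225189208984, 226.15045166015625), 79.36698150634766) [[ 402. -214.]
 [ 624. -256.]
 [ 643. -154.]
 [ 421. -112.]]
```

View pics/c.png

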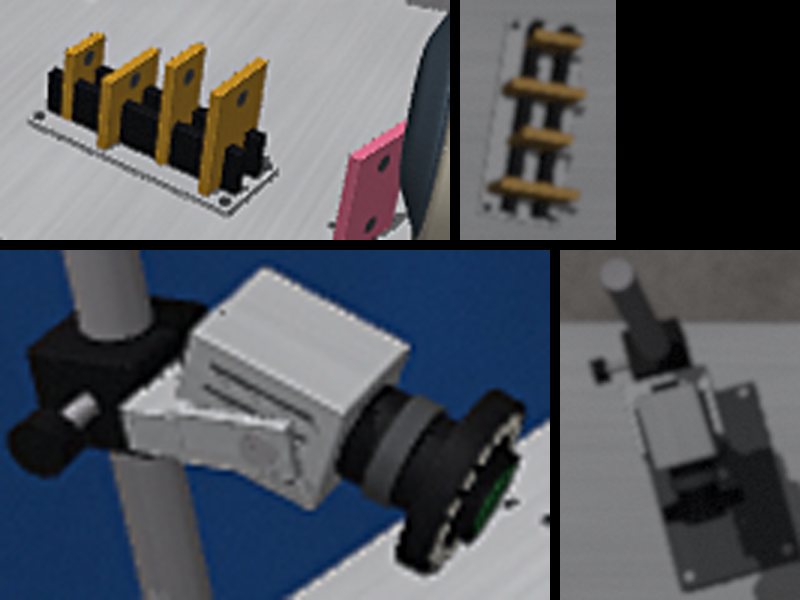

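```bash
python3 - <<'E'
from h import *
A={}
for n in("side","top"):
    D=np.load(n+"0.npz");P=cloud(n,D["d"]);g=D["p"].astype(int);h=cv2.cvtColor(D["p"],cv2.COLOR_RGB2HSV)
    roi=(P[...,2]>.15)&(P[...,2]<.4)&(P[...,0]>.45)&(P[...,0]<.85)&(P[...,1]>.15)&(P[...,1]<.6)&(D["d"]>0)
    A[n]=(P,roi,D["p"])
    # local normals by differences
    Pm=cv2.blur(P.astype(np.float32),(1,1));du=np.roll(Pm,-2,1)-np.roll(Pm,2,1);dv=np.roll(Pm,-2,0)-np.roll(Pm,2,0)
    N=np.cross(dv,du);N/=np.linalg.norm(N,axis=2,keepdims=True)+1e-12
    ok=cv2.erode(roi.astype(np.uint8),np.ones((5,5)))>0
    ns=N[ok];ps=P[ok]
    # greedy plane extraction (normal mode + offset)
    left=np.ones(len(ns),bool)
    for _ in range(5):
        idx=np.where(left)[0];best=None
        for i in np.random.RandomState(0).choice(idx,min(300,len(idx)),False):
            c=idx[(ns[idx]@ns[i]>.95)&(abs((ps[idx]-ps[i])@ns[i])<.003)]
            if best is None or len(c)>len(best):best=c
        q=ps[best];c=q.mean(0);w=np.linalg.svd(q-c)
        v=w[2][2];v=v*np.sign(v@ns[best].mean(0));print(n,len(best),"c",c.round(3),"n",v.round(3),"rms",((q-c)@v).std().round(4),"yaw %.1f el %.1f"%(np.degrees(np.arctan2(v[1],v[0])),np.degrees(np.arcsin(v[2]))),"col",A[n][2][ok][best].mean(0).round())
        left[best]=False
E
```

```text
side 328 c [0.727 0.279 0.283] n [-0.415 -0.116  0.902] rms 0.001 yaw -164.3 el 64.5 col [166. 166. 169.]
side 249 c [0.795 0.307 0.289] n [-0.58   0.815  0.001] rms 0.0012 yaw 125.4 el 0.0 col [96. 94. 97.]
side 232 c [0.753 0.309 0.269] n [-0.267  0.964 -0.01 ] rms 0.0009 yaw 105.5 el -0.6 col [70. 70. 72.]
side 225 c [0.792 0.302 0.287] n [-0.904  0.428  0.003] rms 0.0013 yaw 154.7 el 0.2 col [87. 86. 89.]
side 150 c [0.732 0.314 0.256] n [-0.273  0.962 -0.025] rms 0.001 yaw 105.9 el -1.4 col [103. 104. 106.]
top 139 c [0.722 0.276 0.282] n [-0.495 -0.104  0.863] rms 0.0015 yaw -168.2 el 59.6 col [104. 104. 106.]
top 69 c [0.767 0.285 0.28 ] n [-0.027 -0.004  1.   ] rms 0.0017 yaw -171.8 el 88.4 col [51. 51. 52.]
top 61 c [0.793 0.292 0.34 ] n [-0.866 -0.5   -0.01 ] rms 0.0007 yaw -150.0 el -0.5 col [40. 39. 41.]
top 48 c [0.733 0.275 0.288] n [-0.366 -0.115  0.923] rms 0.0014 yaw -162.6 el 67.4 col [113. 113. 115.]
top 46 c [0.791 0.298 0.336] n [-0.993  0.121  0.001] rms 0.0008 yaw 173.1 el 0.0 col [40. 39. 41.]
```

```bash
python3 - <<'E'
from h import *
ps=np.radians(15.7)
for th in (25.5,):
  t=np.radians(th)
  X=np.array([np.cos(t)*np.cos(ps),np.cos(t)*np.sin(ps),np.sin(t)]);Y=np.array([-np.sin(ps),np.cos(ps),0]);Z=np.cross(X,Y);Rl=np.c_[X,Y,Z]
  o=np.array([.65,.26,.25])
  for n in("side","top"):
    D=np.load(n+"0.npz");P=cloud(n,D["d"])
    roi=(P[...,2]>.15)&(P[...,2]<.34)&(P[...,0]>.45)&(P[...,0]<.85)&(P[...,1]>.15)&(P[...,1]<.5)&(D["d"]>0)
    q=(P[roi]-o)@Rl;br=D["p"][roi].max(1)
    body=q[(br>80)&(abs(q[:,0])<.2)]
    print(n,"all bright x,z pct",np.percentile(body,[1,5,50,95,99],axis=0).round(4).tolist())
    # body top plane: z vs x slope
    zt=np.percentile(q[:,2][(q[:,0]>.06)&(q[:,0]<.1)],90)
    c=(q[:,0]>.045)&(q[:,0]<.12)&(abs(q[:,2]-zt)<.012)
    if n=="top": c&=br>90
    f=np.polyfit(q[c][:,0],q[c][:,2],1);print(" top plane slope deg",np.degrees(np.arctan(f[0])),c.sum(),f[1])
    for a in np.arange(-.04,.14,.008):
        s=q[(q[:,0]>a)&(q[:,0]<a+.008)]
        if len(s)>5:print("  %.3f"%a,len(s),"y",np.percentile(s[:,1],[1,99]).round(4),"z",np.percentile(s[:,2],[1,99]).round(4))
E
```

```text
side all bright x,z pct [[0.011, -0.0277, -0.1505], [0.0607, -0.0202, -0.1336], [0.103, 0.0068, -0.0205], [0.1687, 0.0305, 0.0012], [0.1773, 0.0315, 0.0126]]
 top plane slope deg 2.390842640846765 899 -0.009816351030484892
  0.000 86 y [-0.0193  0.0135] z [-0.0446 -0.009 ]
  0.008 235 y [-0.0328  0.031 ] z [-0.0563  0.0084]
  0.016 185 y [-0.0232  0.0307] z [-0.0478  0.0087]
  0.024 59 y [-0.0164  0.0143] z [-0.0394  0.0061]
  0.032 109 y [-0.0167  0.0167] z [-0.0401 -0.0072]
  0.040 100 y [-0.015   0.0163] z [-0.0385 -0.0059]
  0.048 99 y [-0.0143  0.0141] z [-0.0392 -0.0089]
  0.056 210 y [-0.0278  0.0215] z [-0.0499 -0.0026]
  0.064 195 y [-0.0273  0.0315] z [-0.0512 -0.0024]
  0.072 188 y [-0.0276  0.0322] z [-0.0529 -0.0024]
  0.080 178 y [-0.0279  0.0314] z [-0.076  -0.0025]
  0.088 241 y [-0.0277  0.0316] z [-0.1539 -0.003 ]
  0.096 283 y [-0.0267  0.0308] z [-0.1567 -0.0029]
  0.104 310 y [-0.0275  0.031 ] z [-0.1499 -0.0031]
  0.112 267 y [-0.0272  0.0317] z [-0.1397 -0.0034]
  0.120 149 y [-0.0042  0.0318] z [-0.124  -0.0208]
  0.128 199 y [-0.0272  0.0507] z [-0.1076 -0.03
[... 507 characters left out ...]
  0.0136] z [-0.0232 -0.0054]
  0.040 66 y [-0.025   0.0147] z [-0.0234 -0.0013]
  0.048 61 y [-0.0231  0.0129] z [-0.0245 -0.0039]
  0.056 66 y [-0.0294  0.0189] z [-0.0431  0.0011]
  0.064 96 y [-0.039   0.0291] z [-0.0303  0.0012]
  0.072 109 y [-0.0399  0.0292] z [-0.0336  0.0007]
  0.080 109 y [-0.0402  0.0297] z [-0.0287  0.001 ]
  0.088 109 y [-0.0396  0.03  ] z [-0.0408  0.001 ]
  0.096 112 y [-0.0401  0.0304] z [-0.0414  0.0006]
  0.104 121 y [-0.0399  0.0299] z [-0.0436  0.0009]
  0.112 128 y [-0.0402  0.0303] z [-0.0394  0.001 ]
  0.120 127 y [-0.0401  0.0304] z [-0.0438 -0.0056]
  0.128 98 y [-0.0384  0.0292] z [-0.0572 -0.03  ]
  0.136 114 y [-0.0294  0.0516] z [-0.0623 -0.0282]
```

```bash
cat >> h.py <<'E'
def fr(psi,th):
    p,t=np.radians([psi,th]);X=np.array([np.cos(t)*np.cos(p),np.cos(t)*np.sin(p),np.sin(t)]);Y=np.array([-np.sin(p),np.cos(p),0]);return np.c_[X,Y,np.cross(X,Y)]
RL=fr(15.7,25.2);LENS=np.array([.65,.26,.25])+fr(15.7,25.5)@[.002,-.0035,-.0255]
def tool(Rp): return np.c_[Rp[:,1],Rp[:,0],-Rp[:,2]]  # tool x=plate y, tool y=plate x
def go(pos,R):
    s=state();R0=np.array(s["tcp_rot"]);r=cv2.Rodrigues(R0.T@R)[0].ravel()
    print("t",s["time_s"],"q",np.round(s["joint_positions"],1),"rot",np.degrees(r).round(2),"d",(R0.T@(np.array(pos)-s["tool_pos"])).round(4))
E
python3 - <<'E'
from h import *
print(LENS)
go([.448,-.167,.21],tool(fr(-11,0)))
# lens rim x: points near lens axis
for n in("side","top"):
    D=np.load(n+"0.npz");P=cloud(n,D["d"]);q=(P-LENS)@RL
    m=(np.hypot(q[...,1],q[...,2])<.045)&(abs(q[...,0])<.03)&(D["d"]>0);h=cv2.cvtColor(D["p"],cv2.COLOR_RGB2HSV)
    r=np.hypot(q[m][:,1],q[m][:,2])
    for a,b in((0,.02),(.02,.032),(.032,.045)):
        w=q[m][(r>a)&(r<b)]
        if len(w):print(n,a,len(w),np.percentile(w[:,0],[1,5,10,25]).round(4))
E
```

```text
[0.66325339 0.26008972 0.2278451 ]
t 0.1 q [-78.   28.3  77.1  -0.   74.6  -5.5] rot [-5.000e-02 -4.000e-02 -6.153e+01] d [ 0.3772 -0.3309  0.0212]
side 0 193 [0.002  0.0021 0.0023 0.003 ]
side 0.02 135 [0.0083 0.0086 0.0089 0.0093]
side 0.032 237 [0.0096 0.01   0.0105 0.0123]
top 0 63 [0.0054 0.0056 0.0061 0.0079]
top 0.02 53 [0.0059 0.0071 0.0077 0.0215]
top 0.032 176 [0.0123 0.0129 0.0136 0.0153]
```

```bash
echo 'LENS=LENS+.003*RL[:,0]' >> h.py
python3 -m jog '[[0,0,-24,0.15,-0.13,0.01,0.45],[0,0,-24,0.15,-0.13,0.01,0.45],[0,0,-24,0.15,-0.13,0.01,0.45],[0,0,-24,0.15,-0.13,0.01,0.45],[0,0,-24,0.15,-0.13,0.01,0.45]]' 80
python3 -c "
from h import *
go([.448,-.167,.21],tool(fr(-11,0)))"
```

```text
time_s: 0.52
tool_pos: [0.2924, -0.4243, 0.2209]
tcp_rot: [[0.747, 0.665, -0.0], [0.665, -0.747, 0.001], [0.001, -0.001, -1.0]]
force: [1.2, -1.2, 0.5]
opening: 0.453
gripper_force: 0.0
t 0.5167 q [-62.1  20.2  93.2   0.   66.7 -13.8] rot [ -0.05  -0.06 -37.31] d [ 0.2873 -0.0886  0.0112]
```

```bash

python3 -m jog '[[0,0,-30,0.2,-0.06,0.01,0.45],[0,0,-30,0.2,-0.06,0.01,0.45],[0,0,-30,0.2,-0.06,0.01,0.45],[0,0,-30,0.2,-0.06,0.01,0.45],[0,0,-30,0.2,-0.06,0.01,0.45]]'
python3 -c "
from h import *
go([.448,-.167,.2],tool(fr(-11,0)))"
```

```text
time_s: 0.93
tool_pos: [0.4019, -0.2485, 0.2112]
tcp_rot: [[0.31, 0.951, -0.0], [0.951, -0.31, 0.0], [0.0, -0.0, -1.0]]
force: [1.2, -2.1, 0.0]
opening: 0.454
gripper_force: 0.0
t 0.9333 q [-39.   17.5  99.4  -0.   63.1 -20.9] rot [-0.01 -0.   -7.08] d [0.0918 0.0185 0.0112]
```

```bash

python3 -m jog '[[0,0,-7,0.0918,0.0185,0.06,0.45],[0,0,-7,0.0918,0.0185,0.06,0.45],[0,0,-7,0.0918,0.0185,0.06,0.45],[0,0,-7,0.0918,0.0185,0.06,0.45],[0,0,-7,0.0918,0.0185,0.06,0.45]]'
python3 - <<'E'
from h import *
go([.448,-.167,.08],tool(fr(-11,0)))
p,d=camera("side");P=cloud("side",d);h=cv2.cvtColor(p,cv2.COLOR_RGB2HSV)
c=np.concatenate([cv2.resize(p[120:240,300:440],(560,480),interpolation=2)],1);cv2.imwrite("pics/d.png",c[:,:,::-1])
p,d=camera("top");P=cloud("top",d);cv2.imwrite("pics/e.png",cv2.resize(p[170:290,290:430],(560,480),interpolation=2)[:,:,::-1])
E
```

```text
time_s: 1.35
tool_pos: [0.448, -0.1679, 0.1505]
tcp_rot: [[0.198, 0.98, -0.002], [0.98, -0.198, 0.001], [0.001, -0.002, -1.0]]
force: [-0.5, -0.8, -0.1]
opening: 0.452
gripper_force: 0.0
t 1.35 q [-27.7  22.9 102.9  -0.   54.3 -16.3] rot [-0.12 -0.03 -0.39] d [ 0.0009 -0.      0.0705]
```

View pics/d.png

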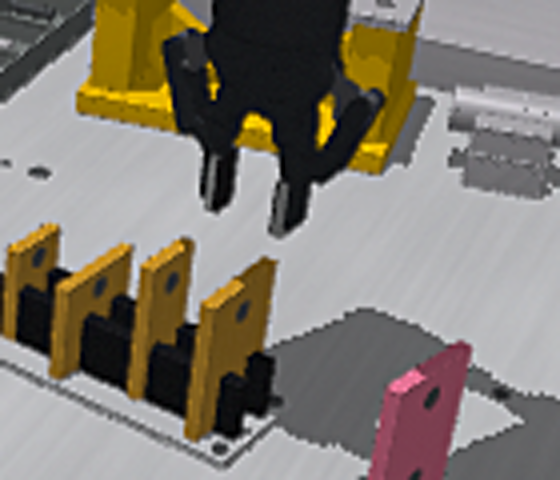

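Side crop: the fingers hang above the big plate (top edge near (240,275)). They are centred in the gap and clear of the narrow plate at (165,250), so I'm going down.

```bash

python3 -m jog '[[0,0,0,0,0,0.03,0.45],[0,0,0,0,0,0.055,0.45],[0,0,0,0,0,0.072,0.45],[0,0,0,0,0,0.073,0.45],[0,0,0,0,0,0.073,0.45]]'
python3 -m jog '[[0,0,0,0,0,0,0],[0,0,0,0,0,0,0],[0,0,0,0,0,0,0],[0,0,0,0,0,0,0],[0,0,0,0,0,0,0]]' 80
python3 -m jog '[[0,0,0,0,0,0,0],[0,0,0,0,0,0,0],[0,0,0,0,0,0,0],[0,0,0,0,0,0,0],[0,0,0,0,0,0,0]]' 100
```

```text
time_s: 1.87
tool_pos: [0.4477, -0.17, 0.0785]
tcp_rot: [[0.201, 0.98, -0.001], [0.98, -0.201, 0.0], [0.0, -0.001, -1.0]]
force: [-0.0, 0.1, 0.7]
opening: 0.45
gripper_force: 0.0
time_s: 2.28
tool_pos: [0.449, -0.1699, 0.0798]
tcp_rot: [[0.2, 0.98, 0.002], [0.98, -0.2, -0.002], [-0.001, 0.003, -1.0]]
force: [-1.9, -2.0, 10.6]
opening: 0.105
gripper_force: 79.0
time_s: 2.7
tool_pos: [0.449, -0.1699, 0.0798]
tcp_rot: [[0.2, 0.98, 0.002], [0.98, -0.2, -0.002], [-0.001, 0.003, -1.0]]
force: [-1.6, -1.9, 11.2]
opening: 0.098
gripper_force: 97.6
```

```bash

python3 -m jog '[[0,0,0,0,0,-0.01,0],[0,0,0,0,0,-0.025,0],[0,0,0,0,0,-0.045,0],[0,0,0,0,0,-0.065,0],[0,0,0,0,0,-0.085,0]]'
python3 -m jog '[[0,0,0,0,0,-0.02,0],[0,0,0,0,0,-0.05,0],[0,0,0,0,0,-0.075,0],[0,0,0,0,0,-0.075,0],[0,0,0,0,0,-0.075,0]]'
python3 - <<'E'
from h import *
p,d=camera("side");cv2.imwrite("pics/f.png",cv2.resize(p[60:240,290:450],(640,600),interpolation=2)[:,:,::-1])
P=cloud("side",d);h=cv2.cvtColor(p,cv2.COLOR_RGB2HSV)
m=(h[...,0]>10)&(h[...,0]<28)&(h[...,1]>110)&(P[...,0]>.35)&(P[...,0]<.49)&(P[...,1]>-.25)&(P[...,1]<-.09)&(P[...,2]>.12)&(d>0)
q=P[m];print(len(q),np.percentile(q,[1,99],axis=0).round(3))
# broad face plane fit (facing -x)
R=np.array(state()["tcp_rot"]);t=(q-state()["tool_pos"])@R
print("in tool frame pct",np.percentile(t,[1,5,25,50,75,95,99],axis=0).round(4).tolist())
f=t[t[:,1]<np.percentile(t[:,1],50)+.002];v=np.linalg.svd(f-f.mean(0))[2][2];print("face normal in tool",v.round(3))
E
```

```text
time_s: 3.12
tool_pos: [0.4478, -0.1691, 0.1648]
tcp_rot: [[0.2, 0.98, 0.0], [0.98, -0.2, -0.0], [-0.0, 0.0, -1.0]]
force: [0.9, 0.3, -6.9]
opening: 0.096
gripper_force: 98.4
time_s: 3.53
tool_pos: [0.4484, -0.1694, 0.2394]
tcp_rot: [[0.2, 0.98, 0.002], [0.98, -0.2, -0.001], [-0.001, 0.003, -1.0]]
force: [0.3, -0.8, -8.2]
opening: 0.101
gripper_force: 98.5
631 [[ 0.434 -0.203  0.169]
 [ 0.459 -0.129  0.266]]
in tool frame pct [[-0.0359, -0.0083, -0.0283], [-0.0315, -0.0073, -0.0266], [-0.0053, -0.0063, 0.0017], [0.0196, -0.0055, 0.0243], [0.0353, -0.0041, 0.0458], [0.0388, 0.002, 0.0653], [0.0403, 0.0041, 0.0693]]
face normal in tool [ 0.004 -1.     0.01 ]
```

View pics/f.png

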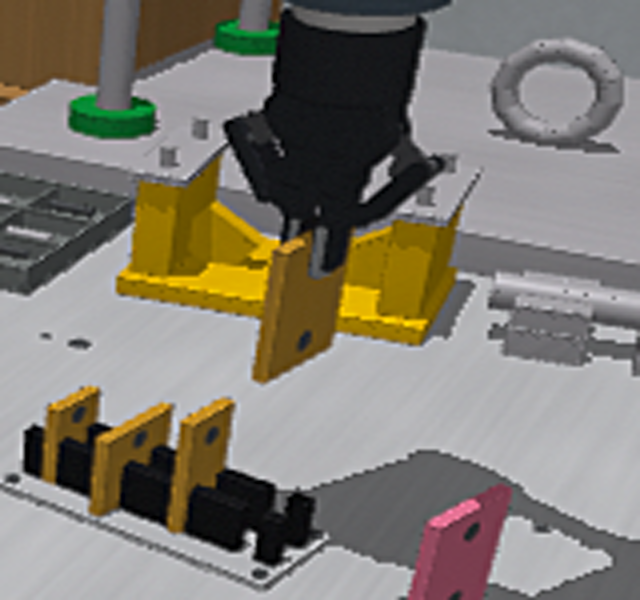

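Side crop: the big plate is out of the rack and hangs upright from the fingers. The plain face with its screw hole (305,340) is towards the robot, so the plugs face +x as needed. The other three plates are still in place.

```bash
cat >> h.py <<'E'
OFF=np.array([.002,.005,.0215])
def show(back=0.): go(LENS-(.15+back)*RL[:,0]-tool(RL)@OFF,tool(RL))
E
python3 -c "
from h import *
print(LENS,LENS-(.15)*RL[:,0]-tool(RL)@OFF)
show(.06);show()"
```

```text
[0.66586659 0.26082426 0.22912244] [0.52257929 0.21847051 0.18258043]
t 3.5833 q [-27.8  16.1  96.5  -0.   67.4 -16.3] rot [-24.71   6.   -26.79] d [ 0.3698 -0.0524  0.081 ]
t 3.5833 q [-27.8  16.1  96.5  -0.   67.4 -16.3] rot [-24.71   6.   -26.79] d [ 0.3946 -0.0041  0.0555]
```

```bash

python3 -m jog '[[-1,0,-1,0.02,-0.003,0,0],[-4,1,-4,0.055,-0.008,0.005,0],[-7,2,-8,0.09,-0.013,0.01,0],[-10,2.5,-11,0.125,-0.02,0.02,0],[-12,3,-13,0.16,-0.024,0.03,0]]'
python3 -c "
from h import *
show(.06)"
```

```text
time_s: 4.0
tool_pos: [0.4543, -0.0061, 0.2066]
tcp_rot: [[-0.031, 0.977, 0.211], [0.999, 0.025, 0.035], [0.029, 0.212, -0.977]]
force: [0.6, 0.6, -7.6]
opening: 0.099
gripper_force: 98.3
t 4.0 q [-11.6  11.6 111.2   6.1  45.9 -17. ] rot [-12.72   2.92 -13.72] d [0.2077 0.0103 0.0591]
```

```bash

python3 -m jog '[[-2.5,0.6,-2.7,0.035,0.002,0.01,0],[-5,1.2,-5.4,0.07,0.004,0.02,0],[-7.5,1.8,-8.1,0.105,0.006,0.03,0],[-10,2.3,-11,0.14,0.008,0.04,0],[-12.7,2.9,-13.7,0.17,0.01,0.05,0]]'
python3 -c "
from h import *
show(.06)"
```

```text
time_s: 4.42
tool_pos: [0.4703, 0.166, 0.1647]
tcp_rot: [[-0.271, 0.871, 0.409], [0.963, 0.246, 0.115], [-0.001, 0.425, -0.905]]
force: [1.9, -0.9, -8.4]
opening: 0.092
gripper_force: 98.5
t 4.4167 q [ 11.3  16.8 119.7   5.8  18.6  -9.5] rot [-0.05  0.02  0.05] d [0.0364 0.0061 0.0113]
```

```bash

python3 -m jog '[[0,0,0,0.02,0.003,0.006,0],[0,0,0,0.0364,0.006,0.0113,0],[0,0,0,0.0364,0.006,0.0113,0],[0,0,0,0.0364,0.006,0.0113,0],[0,0,0,0.0364,0.006,0.0113,0]]'
python3 -c "
from h import *
show(.06);show()"
```

```text
time_s: 4.83
tool_pos: [0.471, 0.2014, 0.1576]
tcp_rot: [[-0.269, 0.873, 0.408], [0.963, 0.244, 0.113], [-0.001, 0.423, -0.906]]
force: [0.5, -0.3, -7.4]
opening: 0.095
gripper_force: 98.6
t 4.8333 q [ 16.9  18.6 118.2  -1.9  18.2   3. ] rot [-0.16  0.1  -0.08] d [ 0.0025 -0.0002  0.0005]
t 4.8333 q [ 16.9  18.6 118.2  -1.9  18.2   3. ] rot [-0.16  0.1  -0.08] d [0.0025 0.0598 0.0003]
```

```bash

python3 -m jog '[[0,0,0,0,0.015,0,0],[0,0,0,0.002,0.035,0,0],[0,0,0,0.002,0.053,0,0],[0,0,0,0.002,0.06,0,0],[0,0,0,0.0025,0.06,0,0]]'
python3 -m jog '[[0,0,0,0,0,0,0],[0,0,0,0,0,0,0],[0,0,0,0,0,0,0],[0,0,0,0,0,0,0],[0,0,0,0,0,0,0]]'
python3 - <<'E'
from h import *
show()
out=[]
for n in("side","top"):
    p,d=camera(n);P=cloud(n,d);h=cv2.cvtColor(p,cv2.COLOR_RGB2HSV);q=(P-LENS)@RL
    out.append(cv2.resize(p[130:330,30:300] if n=="side" else p[50:250,100:370],(400,296),interpolation=2)[:,:,::-1])
    m=(h[...,0]>8)&(h[...,0]<30)&(h[...,1]>100)&(abs(q[...,0]+.155)<.04)&(np.abs(q[...,1])<.08)&(np.abs(q[...,2])<.1)&(d>0)
    w=q[m]
    print(n,len(w),"lens-frame pct",np.percentile(w,[1,5,50,95,99],axis=0).round(4).tolist())
    if n=="side":
        f=w[w[:,0]<np.percentile(w[:,0],50)+.003];c=f.mean(0);v=np.linalg.svd(f-c)[2][2];print("normal",v.round(3),"at",c.round(4))
    m=(abs(q[...,0])<.01)&(np.hypot(q[...,1],q[...,2])<.045)&(d>0)
    if m.any(): print("lens rim x",np.percentile(q[m][:,0],[1,5]).round(4))
cv2.imwrite("pics/g.png",np.concatenate(out,1))
E
```

```text
time_s: 5.25
tool_pos: [0.5252, 0.2184, 0.1848]
tcp_rot: [[-0.267, 0.871, 0.412], [0.964, 0.242, 0.113], [-0.001, 0.427, -0.904]]
force: [-0.1, 0.3, -7.9]
opening: 0.097
gripper_force: 98.8
time_s: 5.67
tool_pos: [0.5231, 0.2188, 0.1839]
tcp_rot: [[-0.268, 0.872, 0.41], [0.963, 0.243, 0.113], [-0.001, 0.425, -0.905]]
force: [0.1, 0.1, -7.0]
opening: 0.099
gripper_force: 98.8
t 5.6667 q [ 17.1  19.2 109.6  -1.6  26.    2.7] rot [-0.05  0.1  -0.1 ] d [-0.0001 -0.0011  0.0009]
side 428 lens-frame pct [[-0.1603, -0.0344, -0.0472], [-0.1597, -0.0258, -0.0406], [-0.1548, 0.0349, 0.0266], [-0.1507, 0.038, 0.0505], [-0.1502, 0.0386, 0.0585]]
normal [-1.    -0.006 -0.004] at [-0.1561  0.023   0.0203]
lens rim x [-0.001  -0.0008]
top 196 lens-frame pct [[-0.1568, -0.0362, -0.0357], [-0.1553, -0.0352, -0.0312], [-0.1488, -0.0196, 0.0202], [-0.1475, 0.0313, 0.0524], [-0.1227, 0.033, 0.0856]]
lens rim x [0.0022 0.0023]
```

View pics/g.png

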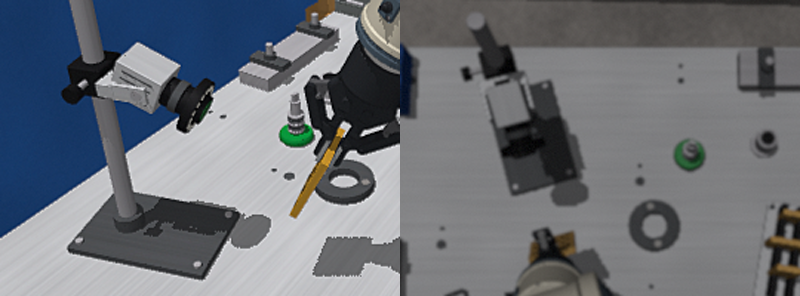

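Picture: the plate (315,175 in the left half) is squarely in front of the ring light, touching nothing. Both views put its face about 150 mm from the rim and within about 3 mm of the axis.

```bash

python3 -m jog '[[0,0,0,0,0,0,0],[0,0,0,0,0,0,0],[0,0,0,0,0,0,0],[0,0,0,0,0,0,0],[0,0,0,0,0,0,0]]'
python3 -c "
from h import *
show();print(np.abs(state()['qvel']).max());print(job_done())"
```

```text
time_s: 6.18
tool_pos: [0.5237, 0.2189, 0.1842]
tcp_rot: [[-0.268, 0.872, 0.41], [0.963, 0.243, 0.113], [-0.001, 0.426, -0.905]]
force: [-0.0, 0.4, -6.9]
opening: 0.095
gripper_force: 98.8
t 6.1833 q [ 17.1  19.2 109.6  -1.6  26.1   2.7] rot [-0.01  0.1  -0.1 ] d [-0.0001 -0.0018  0.001 ]
0.11680185005244856
the job is handed in; nothing more can be done
None
```

The job is handed in, with no verdict returned: the arm is holding the big plate still, plugged face square to the lens, about 150 mm from the rim and within about 3 mm of the axis by both cameras.

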